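# Put the orange scraper away in its block

## Robot

A 6-joint arm with a two-finger parallel gripper is mounted at the origin on the work surface. World frame = base frame: x ahead of the robot, y to its left, z up, the work surface at z = 0. Lengths are in mm, angles in rad, forces in N, time in s.
With the tool pointing down it reaches from about 400 to 925 mm from the base axis. Payload 12.5 kg.
Tool frame: the origin (TCP) lies where the fingers leave the gripper's body, on its centre line; the fingertips stand 78 mm ahead of it and the grasp point (between the pads) lies 59 mm ahead of it (env.nose_length is the distance from the TCP to the fingertips, in mm); z points along the fingers, y is the line along which they close (so a half turn about z gives the same grasp; the last joint's range is limited). The gripper opens to 95 mm and grips with 3 to 60 N. Pads are 20 mm wide; open, the fingers measure 119 mm over their backs; the gripper's body (75 mm by 180 mm) begins 59 mm behind the grasp point.
Start: joints at [-1.295, 0.491, 1.559, -0, 1.092, -0.106], TCP at [232.891, -580, 292.261] pointing down, gripper open.
Joint ranges: [-3.1, 3.1], [-0.84, 2.19], [0.05, 2.79], [-1.13, 4.28], [0.06, 2.93], [-2.69, 2.69]. Speed limits (rad/s): [2.22, 2.22, 2.79, 3.14, 3.14, 3.14].

## Interface

Orientations are given as [roll, pitch, yaw] about the fixed x, y, z axes, in that order (R = Rz(yaw) Ry(pitch) Rx(roll)).
In Python, from cell import env gives the robot as it stands. The module is installed in compiled form; this text tells all that it offers.
- The arm moves only by the tool send_rows, never from a script. Its argument "series" is text: rows parted by semicolons, each of 6 numbers parted by spaces: the shift along the tool's x, y, z as a fraction of full scale, then the turn, a rotation vector about the tool's x, y, z as a fraction of full scale. A call has 1 to 5 rows; each row shifts and turns the commanded pose from where the row before left it, along the tool's axes as they then stand; what a row does not reach is not made up. Full scale, the value 1, is 60 mm for a shift and 10 degrees for a turn. A row lasts 1/8 s, in which the tool goes at most 62.5 mm and 10.7 degrees, less where a joint would pass 70% of its speed; a pose out of reach is approached as far as the arm can. A call with a number of a shift or a turn outside -1 to 1 is refused whole. A call with a gripper value outside its range is refused whole. "fingers" is the opening, from 0 (shut) to 1 (fully open), set as the call begins (left out, the last holds). The fingers move at their own pace and stop on an object; the grip force is fixed at half the most. Time passes only in rows, so rows that do not move let the fingers close. It gives the time, the measured TCP pose, the force, the opening and the grip force at its end, in the units of the state.
- env.state(): the state, without advancing time (a new reading comes with each control period).
- env.read_camera(name): name is "side" or "top"; returns a dict with "color" (400x640x3 uint8, red, green, blue), "z_map" (400x640 float32, mm along the optical axis (not along the pixel's ray), 0 where there is no reading), "fovy" (degrees; the focal length in pixels is half the picture's height over the tangent of half this angle, whatever the lens; pixels are square), "cx", "cy" (the principal point, pixels), "R" (3x3) and "t" (3): a world point X has camera coordinates R X + t. Camera axes: x right, y down, z forward; pixel columns grow to the right and rows downward; lengths in mm; the calibration is good to about 2 mm. A picture is of the moment at which its call begins.
- env.job_done(): hands the job in; it is judged then, once.
The state is a dict: "t": time; "joints": joint angles; "qvel": joint speeds; "tau": joint torques, N m; "eef_pos": TCP position; "tcp_rot": TCP orientation; "ft_force": force on the tool from outside, world axes, zero at the start; "moment": the same for the moment, N m; "opening": opening from 0.0 (shut) to 1.0 (fully open); "grip_force": force on a finger pad.
Only numpy, scipy, OpenCV 4.12 (cv2) and the standard library are available. Lean on these libraries where they do the work, as an engineer would, in place of code of your own. Each camera call takes 0.05 s, during which the arm holds its last target. There are 200 camera calls.

## Task

The scrapers have drained after cleaning. Take the orange-handled bench scraper out of the white rack and put it away in the slot of the dark wooden block, blade down and fully home so that its handle rests flat on the block; keep hold of it until it is home, then let go. Leave the blue-handled scraper in the rack and the amber jar where it stands.

Things in the scene. Friction and masses are not known exactly. Their poses are not given: they have to be found in the camera images.
- orange_scraper_grip (a point): Centre of the orange handle (36 mm thick along x, 90 long along y, 36 high along z, up) of a loose bench scraper, 0.23 kg. Its steel blade, 4 mm thick (x), 84 wide (y), is centred below and ends 73 mm under this point, 55 under the handle. It hangs upright in either slot of a fixed white rack 62 mm high, handle resting on the rack's top: this point starts 80 mm above the bench.
- blue_scraper_grip (a point): Centre of the blue handle of another loose scraper of the same shape and size, hanging in the rack's other slot: the two rack slots are parallel, 90 mm apart along the handles' x, each 18 mm wide and 104 long. It stays there.
- slot (a point): Centre of the slot's mouth in the fixed dark wooden block's top, 62 mm above the bench. The slot is 18 mm wide (x), 104 long (y), open at the top, straight down to the bench (z up); brass strips line its long edges. Block 82 mm (x) by 136 (y). The scraper fits either way round; when home its handle spans the slot, handle centre 18 mm above this point.
- jar_centre (a point): Centre of a closed amber glass jar with a white cap (loose), 56 mm across and 50 mm high, standing on the bench between the rack and the block. It stays there.
There are look-alikes about, which are no part of the job. Of the things that look like the part that bears slot, the middle-sized one is meant.

How it is judged:
By the outcome, as a careful person would: the job done as asked, in the order asked, and still so for the second after the job is handed in, with the robot touching nothing.
It also fails if it takes over 38 s, if anything falls off the work surface, if the arm or the gripper's body presses on something with over 40 N, if the wrist force passes 120 N, or if a joint passes its speed limit or range.

## Working session

There is one attempt and no reset: what is moved stays moved. The work goes in short steps, Python scripts to look and compute and a tool call to move; the robot and the scene stay as the last step left them, time stands still between calls to the robot, and variables do not carry over. Pictures are saved under pics/ and viewed, at most 10 in all, crops included, and the job is handed in when it is done.

Besides the shell and the picture viewer there is one more tool, called after "Emit:" by a JSON object that holds its "op" and its "data". send_rows: Moves the arm, as the interface text tells. Shift numbers are shares of 60 mm and turn numbers shares of 10 degrees, none past 1 either way. Its arguments: {"type":"object","properties":{"series":{"type":"string"},"fingers":{"type":"number"}},"required":["series"]}

```bash
mkdir -p pics; cat > h.py <<'E'
import numpy as np, cv2
from cell import env
def cloud(c):
    f=200/np.tan(np.radians(c["fovy"])/2); z=c["z_map"].astype(float)
    v,u=np.mgrid[:400,:640]
    P=np.stack([(u-c["cx"])/f*z,(v-c["cy"])/f*z,z],-1)
    return (P-c["t"])@np.asarray(c["R"]), z>0   # R^T (P-t)
E
python3 - <<'E'
from h import *
for n in("top","side"):
    c=env.read_camera(n); cv2.imwrite(f"pics/{n}0.png",c["color"][...,::-1])
    np.savez(f"{n}0.npz",**c); print(n,c["fovy"],c["cx"],c["cy"],-np.array(c["R"]).T@c["t"],np.array(c["R"]).round(2).tolist(),(c["z_map"]>0).mean())
print(env.state())
E
```

```text
top 45.746164113587966 325.42722713936627 196.6241802270116 [ 427.36131929  -39.80791702 1074.17715471] [[0.0, -1.0, -0.03], [-0.99, 0.0, -0.13], [0.13, 0.03, -0.99]] 0.995859375
side 53.52609605264102 311.27307457855756 198.02843034221365 [284.16551575 670.54022985 655.24546471] [[-0.94, -0.34, -0.0], [-0.21, 0.58, -0.79], [0.27, -0.74, -0.61]] 0.9960078125
{'t': 0.1, 'joints': array([-1.29457445e+00,  4.91520171e-01,  1.55940848e+00, -3.55448543e-06,
        1.09170669e+00, -1.05604267e-01]), 'qvel': array([ 3.96193073e-04, -4.74572819e-05, -1.60276032e-03,  7.49123794e-04,
        7.00759360e-04,  7.21658213e-05]), 'tau': array([ 2.75879887e-03, -6.13623476e+01, -2.58606273e+01,  6.94481889e-02,
        4.69726743e-02, -4.95163658e-05]), 'eef_pos': array([ 232.86288892, -579.84281277,  291.70028917]), 'tcp_rot': array([-3.14055544e+00, -1.06772591e-04,  3.81827724e-01]), 'ft_force': array([-0.28798823, -0.19013851, -0.4492278 ]), 'moment': array([ 0.00735741, -0.03763791,  0.04976304]), 'grip_force': 0.0, 'opening': 0.9966655090087031}
```

View pics/top0.png

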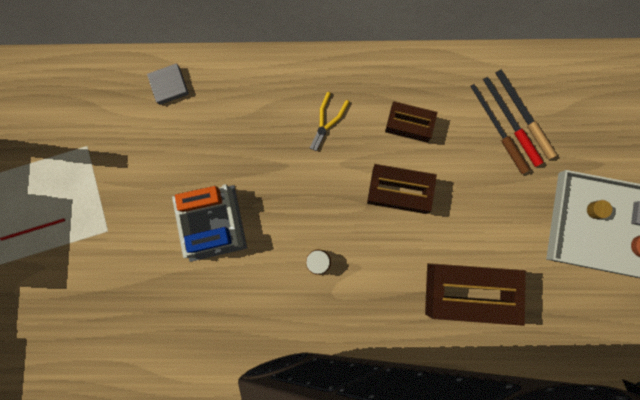

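View pics/side0.png

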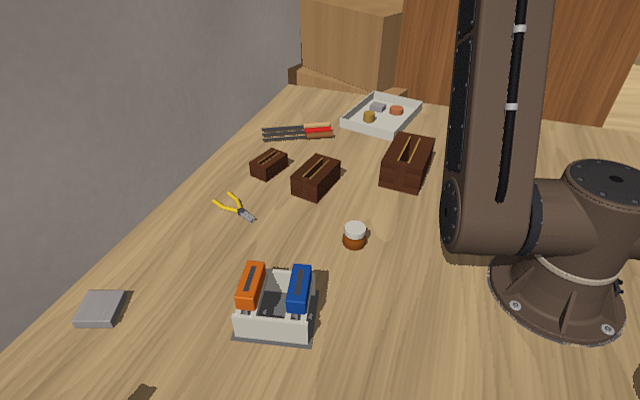

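The top view shows the orange handle at (198,198), blue at (207,240), the jar at (318,262), and three dark blocks at (411,120), (402,188) and (477,294). The middle-sized block is the one at (402,188); in the side view it is at (316,177), with the orange handle at (250,285).

```bash
cat > m.py <<'E'
from h import *
def rect(n,P,m,lo,hi,lab,v=True):
    m=(m&(P[...,2]>lo)&(P[...,2]<hi)).astype(np.uint8)
    k,L,s,_=cv2.connectedComponentsWithStats(m)
    out=[]
    for i in range(1,k):
        if s[i,4]<60: continue
        Q=P[L==i]; (c,w,a)=cv2.minAreaRect(Q[:,:2].astype(np.float32))
        if w[0]<w[1]: a-=90   # angle of long side
        a=(a+90)%180-90
        if v: print(n,lab,"px",s[i,:5],"c",np.round(c,1),"wh",np.round(sorted(w),1),"ang",round(a,2),"z",np.percentile(Q[:,2],[10,50,90]).round(1))
        out.append((c,w,a))
    return out
if __name__=="__main__":
  for n in("top","side"):
    c=dict(np.load(f"{n}0.npz")); P,ok=cloud(c); hsv=cv2.cvtColor(c["color"],cv2.COLOR_RGB2HSV)
    H,S,V=hsv[...,0],hsv[...,1],hsv[...,2]
    reg=(P[...,0]>350)&ok&(P[...,0]<850)
    rect(n,P,reg&(H<14)&(S>190)&(V>140),88,110,"orange")
    rect(n,P,reg&(H>100)&(H<130)&(S>120),88,110,"blue")
    rect(n,P,reg&(V<110)&((H<20)|(H>165)),20,100,"darkall")
    rect(n,P,reg&(P[...,1]<0)&(P[...,1]>-500),56,68,"blocktop")
    rect(n,P,reg&(S<60)&(V>120),40,60,"white40-60")
    rect(n,P,reg&(S<60),57,68,"rack top")
    b=ok&(P[...,2]<20)&reg; print("bench z",np.median(P[...,2][b]))
E
python3 m.py
```

```text
top orange px [175 186  43  24 496] c [557.2 257. ] wh [34.6 85.9] ang -76.88 z [94.  96.6 98.8]
top blue px [184 227  45  25 638] c [470.4 232.5] wh [36.4 88.8] ang -77.04 z [93.8 96.4 98.8]
top darkall px [ 386  101   51   39 1275] c [ 739.9 -206. ] wh [ 63.  102.3] ang 75.08 z [31.9 44.3 47. ]
top darkall px [510 141  16  27  73] c [ 664.2 -443.5] wh [12.6 65. ] ang 24.95 z [20.2 21.3 23.1]
top darkall px [ 368  164   69   49 2195] c [ 584.1 -179.7] wh [ 82.1 136.5] ang 79.97 z [46.9 60.1 62.7]
top darkall px [180 187  44  26 206] c [543.4 245. ] wh [31.5 91.5] ang -56.44 z [59.9 76.  93. ]
top darkall px [182 193  28  10  72] c [557.2 257.1] wh [ 9.5 58.8] ang -76.12 z [94.5 97.  98.9]
top darkall px [ 428  264   98   36 2338] c [ 384.8 -328.2] wh [ 69.9 189.3] ang 89.78 z [71.1 82.6 85.1]
top blocktop px [ 368  164   69   48 1995] c [ 584.3 -179.8] wh [ 82.6 136.4] ang 79.8 z [58.2 60.5 62.9]
top white40-60 px [307 251  22  23 401] c [423.8   3.3] wh [45.3 46.8] ang 0.14 z [46.3 48.6 51.1]
top rack top px [220 185  18  62 294] c [524.4 195.7] wh [ 30.4 132.6] ang 4.74 z [58.1 60
[... 887 characters left out ...]
] c [470.9 232.8] wh [ 7.3 57.7] ang -76.73 z [97.1 98.1 99.3]
side blocktop px [290 154  51  33 806] c [ 583.3 -177.7] wh [ 85.1 140.1] ang 79.56 z [58.7 60.6 62.1]
side blocktop px [380 166  27   9 100] c [ 385.2 -235.2] wh [ 9.5 70.2] ang -6.56 z [57.4 61.6 67.3]
side white40-60 px [344 221  22  17 297] c [423.9   6. ] wh [48.1 49.1] ang -66.18 z [44.4 48.7 50.2]
side white40-60 px [273 273  18   8 111] c [522.5 196.7] wh [ 4.5 34.3] ang 13.51 z [42.  50.6 57.9]
side white40-60 px [231 317  77  16 510] c [499.7 305.9] wh [  4.9 136.2] ang 12.4 z [42.1 49.9 58.3]
side rack top px [231 269  85  58 824] c [512.6 247.8] wh [122.9 136.3] ang 12.62 z [58.8 61.1 62.6]
bench z -0.7078686556141693
```

```bash
cat > plan.py <<'E'
import sys
from h import *
from scipy.spatial.transform import Rotation as R
def plan(x,y,z,yaw,n,start=None):   # TCP target mm, yaw deg; prints rounded rows
    s=env.state(); p=np.array(s["eef_pos"]); r=R.from_euler("xyz",s["tcp_rot"])
    g=R.from_euler("xyz",[np.pi,0,np.radians(yaw)]); rv=(r.inv()*g).as_rotvec()/n
    d=(np.array([x,y,z])-p)/n; rows=[]
    for i in range(n):
        rows.append(np.r_[r.inv().apply(d)/60,np.degrees(rv)/10].round(3)); r=r*R.from_rotvec(rv)
    print("pos",p.round(1),"yaw",np.degrees(s["tcp_rot"]).round(2),"open",round(s["opening"],3),"F",np.round(s["ft_force"],1),"grip",round(s["grip_force"],1),"t",s["t"])
    for i in range(0,n,5): print(";".join(" ".join(f"{v+0:g}" for v in q) for q in rows[i:i+5]))
if __name__=="__main__": a=list(map(float,sys.argv[1:])); plan(*a[:4],int(a[4]))
E
python3 - <<'E'
from m import *
for n in("top","side"):
    c=dict(np.load(f"{n}0.npz")); P,ok=cloud(c); hsv=cv2.cvtColor(c["color"],cv2.COLOR_RGB2HSV)
    f=200/np.tan(np.radians(c["fovy"])/2); v,u=np.mgrid[:400,:640]
    Rt=np.array(c["R"]).T; C=-Rt@c["t"]
    D=np.stack([(u-c["cx"])/f,(v-c["cy"])/f,np.ones(u.shape)],-1)@Rt.T
    X=C+D*((62-C[2])/D[...,2:])   # rays on the plane z=62
    near=(abs(X[...,0]-584)<60)&(abs(X[...,1]+179)<75)
    m=near&(hsv[...,0]>14)&(hsv[...,0]<32)&(hsv[...,1]>110)&(hsv[...,2]>75)&(P[...,2]>52)
    Q=X[m][:,:2].astype(np.float32); 
    print(n,m.sum(),"brass",cv2.minAreaRect(Q))
    for nm,mm in(("orange",(hsv[...,0]<14)&(hsv[...,1]>190)&(hsv[...,2]>140)&(P[...,2]>90)),):
        Y=(C+D*((98-C[2])/D[...,2:]))[mm&(P[...,0]>400)&(P[...,1]>150)&(P[...,1]<330)][:,:2].astype(np.float32)
        print(nm,cv2.minAreaRect(Y))
    dm=near&(abs(P[...,2]-61)<5); print("block ray",cv2.minAreaRect(X[dm][:,:2].astype(np.float32)))
    if n=="top": cv2.imwrite("pics/blk.png",cv2.resize(c["color"][150:225,355:450,::-1],None,fx=6,fy=6,interpolation=cv2.INTER_CUBIC))
E
python3 plan.py 600 -180 290 103 9
```

```text
top 289 brass ((606.8878784179688, -180.559814453125), (141.2362823486328, 72.1716537475586), 79.57010650634766)
orange ((556.9110717773438, 256.0656433105469), (33.7038688659668, 85.2394790649414), 12.528043746948242)
block ray ((583.9326171875, -179.3907470703125), (135.7834930419922, 82.6582260131836), 79.76649475097656)
side 98 brass ((583.638916015625, -185.15403747558594), (120.49457550048828, 27.894094467163086), 80.20609283447266)
orange ((555.474609375, 262.43621826171875), (34.77244567871094, 95.99488067626953), 13.55369758605957)
block ray ((581.7176513671875, -174.23617553710938), (141.24267578125, 84.93165588378906), 79.7385025024414)
pos [ 232.9 -579.8  291.7] yaw [-1.7994e+02 -1.0000e-02  2.1880e+01] open 0.997 F [-0.3 -0.2 -0.4] grip 0.0 t 0.1
0.907 -0.434 0.004 0 -0.001 -0.901;0.964 -0.286 0.004 0 -0.001 -0.901;0.997 -0.132 0.003 0 -0.001 -0.901;1.005 0.026 0.003 0 -0.001 -0.901;0.988 0.183 0.003 0 -0.001 -0.901
0.948 0.336 0.003 0 -0.001 -0.901;0.883 0.48 0.003 0 -0.001 -0.901;0.797 0.612 0.003 0 -0.001 -0.901;0.691 0.73 0.003 0 -0.001 -0.901
```

View pics/blk.png

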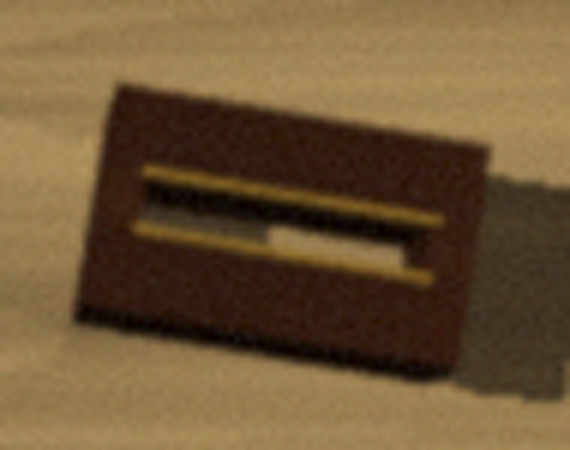

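The crop shows the middle block's brass strips centred at about crop (288,224), which is full-image pixel (402.6,187). That is the centre of the block's top face. I'll move now.

Emit:
{"op": "send_rows", "data": {"series": "0.9 -0.43 0 0 0 -0.9;0.96 -0.29 0 0 0 -0.9;0.99 -0.13 0 0 0 -0.9;1 0.03 0 0 0 -0.9;0.98 0.18 0 0 0 -0.9"}}

```text
t: 0.72
eef_pos: [436.8, -357.7, 292.1]
tcp_rot: [-3.141, -0.0, 1.172]
ft_force: [-0.1, -0.6, 0.2]
opening: 0.999
grip_force: 0.0
```

Emit:
{"op": "send_rows", "data": {"series": "0.95 0.34 0 0 0 -0.9;0.88 0.48 0 0 0 -0.9;0.8 0.61 0 0 0 -0.9;0.69 0.73 0 0 0 -0.9;0 0 0 0 0 0"}}

```text
t: 1.35
eef_pos: [601.1, -178.8, 291.5]
tcp_rot: [-3.141, -0.001, 1.802]
ft_force: [-1.0, -0.1, 0.2]
opening: 1.001
grip_force: 0.0
```

```bash
python3 - <<'E'
from h import *
c=dict(np.load("top0.npz")); f=200/np.tan(np.radians(c["fovy"])/2); Rt=c["R"].T; C=-Rt@c["t"]
for (u,v) in [(402.6,186.9)]+[(355+a/6-.4,150+b/6-.4) for a,b in((145,170),(440,219),(135,228),(432,278))]:
    D=Rt@[(u-c["cx"])/f,(v-c["cy"])/f,1]; print((C+D*(62-C[2])/D[2]).round(1))
E
python3 plan.py 557.3 257.5 225 103 9
```

```text
[ 584.1 -180.    62. ]
[ 603.8 -129.1   62. ]
[ 585.7 -234.3   62. ]
[ 582.7 -125.2   62. ]
[ 564.3 -230.8   62. ]
pos [ 601.1 -178.8  291.5] yaw [-1.7998e+02 -3.0000e-02  1.0323e+02] open 1.001 F [-1.  -0.1  0.2] grip 0.0 t 1.35
0.805 0.106 0.124 0 0 0.003;0.805 0.106 0.124 0 0 0.003;0.805 0.105 0.124 0 0 0.003;0.805 0.105 0.123 0 0 0.003;0.805 0.104 0.123 0 0 0.003
0.805 0.104 0.123 0 0 0.003;0.805 0.104 0.123 0 0 0.003;0.805 0.103 0.123 0 0 0.003;0.805 0.103 0.123 0 0 0.003
```

Emit:
{"op": "send_rows", "data": {"series": "0.8 0.1 0.12 0 0 0;0.8 0.1 0.12 0 0 0;0.8 0.1 0.12 0 0 0;0.8 0.1 0.12 0 0 0;0.8 0.1 0.12 0 0 0"}}

```text
t: 1.98
eef_pos: [574.5, 59.2, 255.9]
tcp_rot: [-3.141, 0.0, 1.793]
ft_force: [0.8, 0.5, 1.4]
opening: 0.997
grip_force: 0.0
```

Emit:
{"op": "send_rows", "data": {"series": "0.8 0.1 0.12 0 0 0;0.8 0.1 0.12 0 0 0;0.8 0.1 0.12 0 0 0;0.8 0.1 0.12 0 0 0;0 0 0 0 0 0"}}

```text
t: 2.6
eef_pos: [554.9, 252.9, 226.5]
tcp_rot: [-3.14, 0.0, 1.797]
ft_force: [-0.6, -0.4, 0.2]
opening: 1.001
grip_force: 0.0
```

```bash
python3 plan.py 557.3 257.5 149 103 3
```

```text
pos [554.9 252.9 226.5] yaw [-1.7992e+02  1.0000e-02  1.0297e+02] open 1.001 F [-0.6 -0.4  0.2] grip 0.0 t 2.6
0.022 0.019 0.431 -0.003 0 -0.001;0.022 0.019 0.431 -0.003 0 -0.001;0.022 0.019 0.431 -0.003 0 -0.001
```

Emit:
{"op": "send_rows", "data": {"series": "0.065 0.055 0 0 0 0;0 0 0.43 0 0 0;0 0 0.43 0 0 0;0 0 0.43 0 0 0;0 0 0 0 0 0", "fingers": 0.75}}

```text
t: 3.22
eef_pos: [558.1, 254.2, 148.8]
tcp_rot: [-3.139, 0.0, 1.793]
ft_force: [0.2, 0.1, -0.9]
opening: 0.753
grip_force: 0.0
```

```bash
python3 plan.py 557.3 257.5 149 103 1; python3 - <<'E'
from h import *
c=env.read_camera("side"); a=c["color"][180:350,180:380,::-1]; cv2.imwrite("pics/s1.png",cv2.resize(a,None,fx=3.5,fy=3.5))
E
```

```text
pos [558.1 254.2 148.8] yaw [-1.7983e+02  3.0000e-02  1.0275e+02] open 0.753 F [ 0.2  0.1 -0.9] grip 0.0 t 3.225
0.056 0 -0.004 -0.017 0.003 -0.025
```

View pics/s1.png

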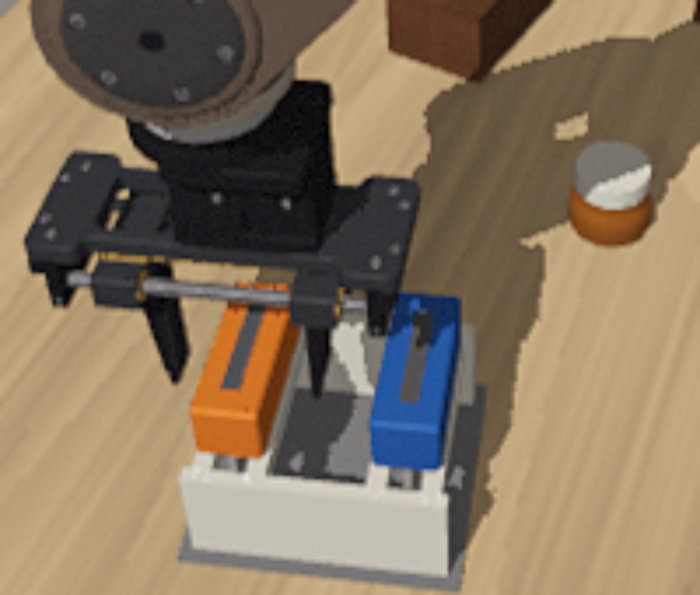

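The fingers straddle the orange handle, with tips at about crop (178,380) and (318,395), and they are clear of the blue one. Closing now.

Emit:
{"op": "send_rows", "data": {"series": "0.05 0 0 0 0 0;0 0 0 0 0 0;0 0 0 0 0 0;0 0 0 0 0 0;0 0 0 0 0 0", "fingers": 0.25}}

```text
t: 3.9
eef_pos: [557.3, 258.8, 150.3]
tcp_rot: [3.142, 0.0, 1.796]
ft_force: [-1.0, -0.7, 3.1]
opening: 0.375
grip_force: 30.0
```

Emit:
{"op": "send_rows", "data": {"series": "0 0 0 0 0 0;0 0 0 0 0 0;0 0 -0.1 0 0 0;0 0 -0.2 0 0 0;0 0 0 0 0 0"}}

```text
t: 4.53
eef_pos: [557.8, 258.8, 169.1]
tcp_rot: [3.14, -0.0, 1.795]
ft_force: [0.1, -0.1, -2.4]
opening: 0.375
grip_force: 30.0
```

Emit:
{"op": "send_rows", "data": {"series": "0 0 -0.3 0 0 0;0 0 -0.4 0 0 0;0 0 -0.5 0 0 0;0 0 -0.5 0 0 0;0 0 0 0 0 0"}}

```text
t: 5.15
eef_pos: [557.8, 258.9, 272.8]
tcp_rot: [3.137, -0.0, 1.796]
ft_force: [0.8, -0.2, -3.1]
opening: 0.38
grip_force: 30.0
```

```bash
python3 plan.py 584 -179.5 270 79.8 14
```

```text
pos [557.8 258.9 272.8] yaw [ 1.7973e+02 -2.0000e-02  1.0287e+02] open 0.38 F [ 0.8 -0.2 -3.1] grip 30.0 t 5.15
-0.516 -0.086 0.003 0.002 -0.001 0.165;-0.518 -0.071 0.003 0.002 -0.001 0.165;-0.52 -0.056 0.003 0.002 -0.001 0.165;-0.521 -0.041 0.003 0.002 -0.001 0.165;-0.522 -0.026 0.003 0.002 -0.001 0.165
-0.523 -0.011 0.003 0.002 -0.001 0.165;-0.523 0.004 0.003 0.002 -0.001 0.165;-0.522 0.019 0.003 0.002 -0.001 0.165;-0.522 0.034 0.003 0.002 -0.001 0.165;-0.521 0.049 0.003 0.002 -0.001 0.165
-0.519 0.064 0.003 0.002 -0.001 0.165;-0.517 0.079 0.003 0.002 -0.001 0.165;-0.514 0.094 0.003 0.002 -0.001 0.165;-0.511 0.108 0.003 0.002 -0.001 0.165
```

Emit:
{"op": "send_rows", "data": {"series": "-0.3 -0.05 0 0 0 0.1;-0.52 -0.08 0 0 0 0.16;-0.52 -0.07 0 0 0 0.16;-0.52 -0.05 0 0 0 0.16;-0.52 -0.04 0 0 0 0.16"}}

```text
t: 5.78
eef_pos: [564.3, 113.0, 268.7]
tcp_rot: [-3.139, 0.0, 1.664]
ft_force: [-0.2, -0.4, -2.1]
opening: 0.377
grip_force: 30.0
```

Emit:
{"op": "send_rows", "data": {"series": "-0.52 -0.02 0 0 0 0.16;-0.52 0 0 0 0 0.16;-0.52 0.01 0 0 0 0.16;-0.52 0.03 0 0 0 0.16;-0.52 0.04 0 0 0 0.16"}}

```text
t: 6.4
eef_pos: [573.9, -42.7, 268.7]
tcp_rot: [-3.139, -0.0, 1.525]
ft_force: [0.4, 0.1, -1.6]
opening: 0.379
grip_force: 30.0
```

Emit:
{"op": "send_rows", "data": {"series": "-0.52 0.05 0 0 0 0.16;-0.52 0.06 0 0 0 0.16;-0.52 0.08 0 0 0 0.16;-0.4 0.1 0 0 0 0.16;0 0 0 0 0 0"}}

```text
t: 7.02
eef_pos: [581.8, -161.5, 269.1]
tcp_rot: [-3.14, -0.0, 1.412]
ft_force: [0.2, 0.6, -3.1]
opening: 0.379
grip_force: 30.0
```

```bash
python3 plan.py 584 -179.5 270 79.8 1; python3 - <<'E'
from m import *
for n in("top","side"):
    c=env.read_camera(n); P,ok=cloud(c); hsv=cv2.cvtColor(c["color"],cv2.COLOR_RGB2HSV)
    H,S,V=[hsv[...,i] for i in range(3)]
    rect(n,P,ok&(H<14)&(S>180)&(V>90)&(abs(P[...,0]-584)<150)&(abs(P[...,1]+180)<120),120,250,"orange")
    y0,x0=(100,300) if n=="top" else (60,220)
    cv2.imwrite(f"pics/{n}2.png",cv2.resize(c["color"][y0:y0+150,x0:x0+200,::-1],None,fx=3.5,fy=3.5))
E
```

```text
pos [ 581.8 -161.5  269.1] yaw [-179.93   -0.     80.91] open 0.379 F [ 0.2  0.6 -3.1] grip 30.0 t 7.025
-0.291 0.083 -0.014 -0.007 0 0.111
side orange px [300 118  21  23 252] c [ 576.3 -134.1] wh [33.1 56.7] ang 56.26 z [187.6 202.1 215.7]
```

View pics/side2.png

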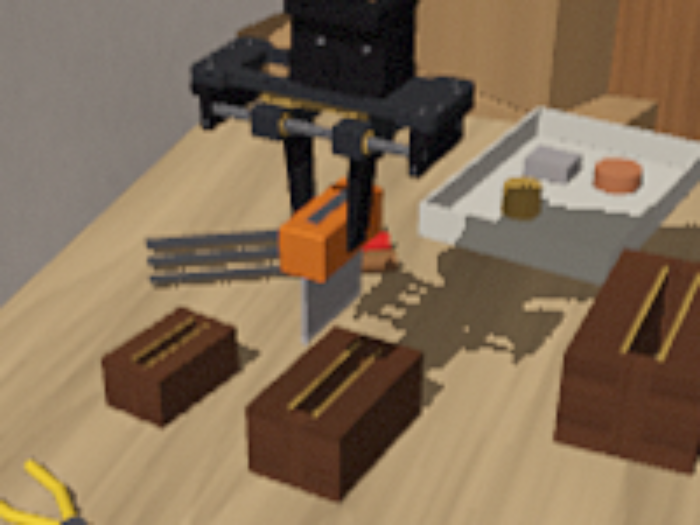

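The side view shows the scraper gripped, blade down, about 18 mm short of the slot in y. Crop position is handle (330,230), block (335,400). Next I'll shift over, lower to just above the slot and measure the tilt.

Emit:
{"op": "send_rows", "data": {"series": "-0.15 0.04 0 0 0 0.11;-0.14 0.04 0.2 0 0 0;0 0 0.3 0 0 0;0 0 0.3 0 0 0;0 0 0 0 0 0"}}

```text
t: 7.75
eef_pos: [583.6, -177.5, 220.3]
tcp_rot: [-3.139, -0.001, 1.396]
ft_force: [0.1, -0.9, -1.8]
opening: 0.38
grip_force: 30.0
```

```bash
cat > look.py <<'E'
from m import *
from scipy.spatial.transform import Rotation as R
import sys
s=env.state(); p=s["eef_pos"]; r=R.from_euler("xyz",s["tcp_rot"])
c=env.read_camera("side"); P,ok=cloud(c); hsv=cv2.cvtColor(c["color"],cv2.COLOR_RGB2HSV)
H,S,V=[hsv[...,i] for i in range(3)]
# in tool axes: x along the handle, y closing, z down
T=r.inv().apply((P-p).reshape(-1,3)).reshape(P.shape)
box=ok&(abs(T[...,0])<80)&(abs(T[...,1])<40)
o=box&(H<14)&(S>170)&(T[...,2]>40)&(T[...,2]<100)
Q=T[o]; print("handle tool min/max (1,99%)",np.percentile(Q,[1,99],axis=0).round(1).tolist())
t=Q[Q[:,2]<np.percentile(Q[:,2],5)+6]; t=t[t[:,2]<60]
if len(t)>15: k=np.polyfit(t[:,0],t[:,2],1); print("top face slope deg",np.degrees(np.arctan(k[0])).round(2),"z at 0",k[1].round(1),len(t))
b=box&(S<70)&(V>60)&(T[...,2]>88)&(T[...,2]<148)&(abs(T[...,1])<12)
print("blade pts",b.sum(), np.percentile(T[b],[2,50,98],axis=0).round(1).tolist() if b.sum()>10 else "")
cv2.imwrite(f"pics/{sys.argv[1]}.png",cv2.resize(c["color"][90:230,230:400,::-1],None,fx=4,fy=4))
E
python3 plan.py 584 -179.5 215 79.8 1; python3 look.py s3
```

```text
pos [ 583.6 -177.5  220.3] yaw [-1.7983e+02 -4.0000e-02  7.9990e+01] open 0.38 F [ 0.1 -0.9 -1.8] grip 30.0 t 7.75
-0.031 0.013 0.088 -0.017 -0.003 0.019
handle tool min/max (1,99%) [[-42.8, -26.2, 50.4], [45.4, 18.1, 84.7]]
top face slope deg 1.33 z at 0 53.7 120
blade pts 220 [[-40.0, -4.3, 95.1], [9.5, -2.5, 122.2], [42.2, 0.6, 142.2]]
```

View pics/s3.png

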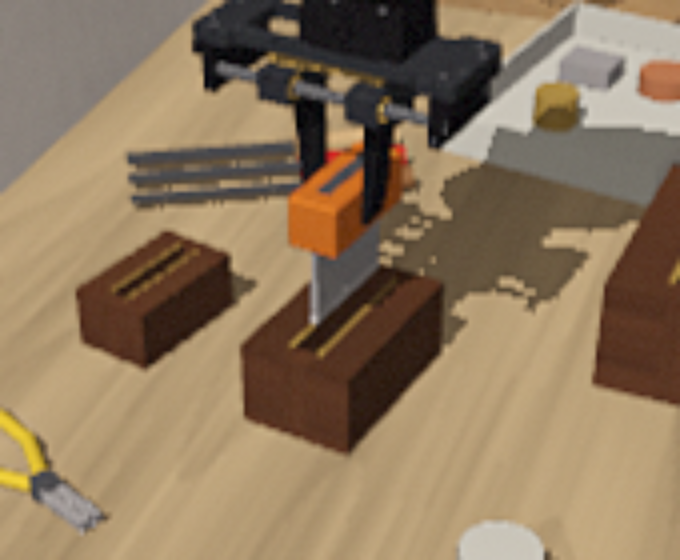

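The blade is lined up over the slot at crop (345,300). In tool axes the handle and blade are centred within about 1–2 mm, with roughly 1° of tilt. Lowering in stages.

Emit:
{"op": "send_rows", "data": {"series": "-0.03 0.01 0.15 0 0 0;0 0 0.15 0 0 0;0 0 0.15 0 0 0;0 0 0.1 0 0 0;0 0 0 0 0 0"}}

```text
t: 8.43
eef_pos: [584.2, -179.4, 188.5]
tcp_rot: [-3.141, -0.0, 1.396]
ft_force: [0.6, -0.5, -2.0]
opening: 0.377
grip_force: 30.0
```

Emit:
{"op": "send_rows", "data": {"series": "0 0 0.15 0 0 0;0 0 0.12 0 0 0;0 0 0 0 0 0"}}

```text
t: 8.8
eef_pos: [584.1, -179.4, 172.1]
tcp_rot: [-3.14, -0.0, 1.396]
ft_force: [0.4, -0.6, -2.4]
opening: 0.378
grip_force: 30.0
```

The blade is entering freely, with no contact force.

Emit:
{"op": "send_rows", "data": {"series": "0 0 0.12 0 0 0;0 0 0.12 0 0 0;0 0 0.05 0 0 0;0 0 0 0 0 0"}}

```text
t: 9.3
eef_pos: [584.2, -179.5, 155.1]
tcp_rot: [-3.141, -0.0, 1.396]
ft_force: [0.9, 0.1, -2.7]
opening: 0.376
grip_force: 30.0
```

Emit:
{"op": "send_rows", "data": {"series": "0 0 0.03 0 0 0;0 0 0.03 0 0 0;0 0 0 0 0 0"}}

```text
t: 9.68
eef_pos: [584.3, -179.5, 151.8]
tcp_rot: [-3.142, 0.0, 1.396]
ft_force: [-0.2, 0.6, -2.2]
opening: 0.379
grip_force: 30.0
```

Emit:
{"op": "send_rows", "data": {"series": "0 0 0.02 0 0 0;0 0 0.02 0 0 0;0 0 0 0 0 0"}}

```text
t: 10.05
eef_pos: [584.3, -179.5, 150.2]
tcp_rot: [3.141, 0.0, 1.396]
ft_force: [-2.5, 0.8, 7.1]
opening: 0.376
grip_force: 30.0
```

Emit:
{"op": "send_rows", "data": {"series": "0 0 0.02 0 0 0;0 0 0 0 0 0"}}

```text
t: 10.3
eef_pos: [584.3, -179.5, 150.2]
tcp_rot: [3.14, 0.0, 1.396]
ft_force: [-6.6, 2.1, 18.6]
opening: 0.374
grip_force: 30.0
```

Contact came at the same TCP height as in the rack (150.2). I'll check flatness before letting go.

```bash
python3 look.py s4; python3 plan.py 584 -179.5 150 79.8 1
```

```text
handle tool min/max (1,99%) [[-57.3, -28.5, 50.0], [58.0, 37.4, 92.1]]
top face slope deg 1.16 z at 0 53.7 124
blade pts 6 
pos [ 584.3 -179.5  150.2] yaw [1.7993e+02 2.0000e-02 7.9980e+01] open 0.381 F [-7.8  2.1 17.7] grip 30.0 t 10.35
-0.001 -0.005 0.004 0.007 0.002 0.018
```

View pics/s4.png

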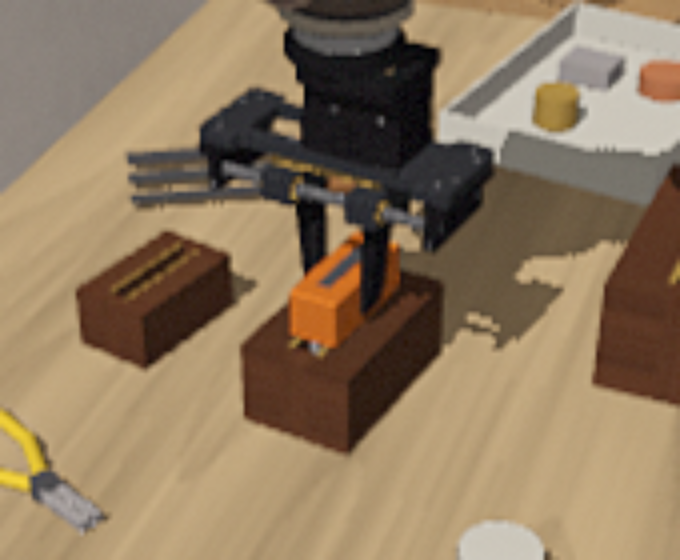

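The handle sits on the block with only the blade's end showing in the slot, at crop (318,347). Letting go and backing off.

Emit:
{"op": "send_rows", "data": {"series": "0 0 0 0 0 0;0 0 0 0 0 0;0 0 0 0 0 0;0 0 0 0 0 0", "fingers": 0.75}}

```text
t: 10.85
eef_pos: [584.3, -179.5, 148.1]
tcp_rot: [-3.141, 0.0, 1.396]
ft_force: [0.3, -1.3, -0.2]
opening: 0.728
grip_force: 0.0
```

Emit:
{"op": "send_rows", "data": {"series": "0 0 -0.2 0 0 0;0 0 -0.4 0 0 0;0 0 -0.8 0 0 0;0 0 -0.8 0 0 0;0 0 -0.5 0 0 0"}}

```text
t: 11.48
eef_pos: [584.4, -179.5, 313.6]
tcp_rot: [3.138, 0.001, 1.396]
ft_force: [-0.3, 0.3, -0.2]
opening: 0.751
grip_force: 0.0
```

Emit:
{"op": "send_rows", "data": {"series": "-0.8 -0.6 0 0 0 0;-0.8 -0.6 0 0 0 0;-0.8 -0.6 0 0 0 0;-0.8 -0.6 0 0 0 0;0 0 0 0 0 0"}}

```text
t: 12.1
eef_pos: [406.6, -345.7, 311.2]
tcp_rot: [3.141, 0.001, 1.391]
ft_force: [0.9, 0.4, -0.1]
opening: 0.749
grip_force: 0.0
```

```bash
python3 - <<'E'
from m import *
print(env.state()["eef_pos"],env.state()["ft_force"],env.state()["opening"])
for n in("top","side"):
    c=env.read_camera(n); P,ok=cloud(c); hsv=cv2.cvtColor(c["color"],cv2.COLOR_RGB2HSV)
    H,S,V=[hsv[...,i] for i in range(3)]
    reg=ok&(P[...,0]>350)&(P[...,0]<700)
    rect(n,P,reg&(H<14)&(S>180)&(V>100)&(P[...,1]<-80)&(P[...,1]>-280),88,115,"orange")
    o=reg&(H<14)&(S>180)&(P[...,2]>90)&(P[...,1]<-80)&(P[...,1]>-280)
    if o.sum()>50:
        Q=P[o]; A=np.c_[Q[:,:2]-[584,-180],np.ones(len(Q))]; print("plane",np.linalg.lstsq(A,Q[:,2],rcond=None)[0].round(3))
    rect(n,P,reg&(H>100)&(H<130)&(S>120),88,110,"blue")
    rect(n,P,reg&(S<60)&(V>120)&(P[...,1]<60),40,60,"jar")
    if n=="side": cv2.imwrite("pics/s5.png",c["color"][...,::-1])
E
```

```text
[ 406.64197293 -345.70218492  311.16287055] [ 0.93537447  0.3888827  -0.13840535] 0.7487805738467781
top orange px [383 173  45  24 607] c [ 584.4 -180.8] wh [36.2 89.2] ang 79.53 z [93.9 96.1 98.6]
plane [-0.846  0.097 96.469]
top blue px [184 227  46  25 633] c [470.2 232.3] wh [36.2 89. ] ang -76.86 z [94.  96.5 98.7]
top jar px [307 251  22  23 399] c [423.8   3.4] wh [45.3 46.8] ang 0.18 z [46.6 48.7 51. ]
side orange px [303 149  26  20 206] c [ 583.  -178.9] wh [37.4 91.3] ang 80.24 z [91.3 96.  97.8]
plane [ 4.1000e-02 -2.8000e-02  9.5968e+01]
side blue px [286 264  25  43 684] c [469.5 234.9] wh [35.9 90.2] ang -76.8 z [94.5 97.  98.3]
side jar px [344 221  22  17 295] c [423.6   5.9] wh [48.2 48.9] ang -63.76 z [44.4 48.6 50.3]
```

View pics/s5.png

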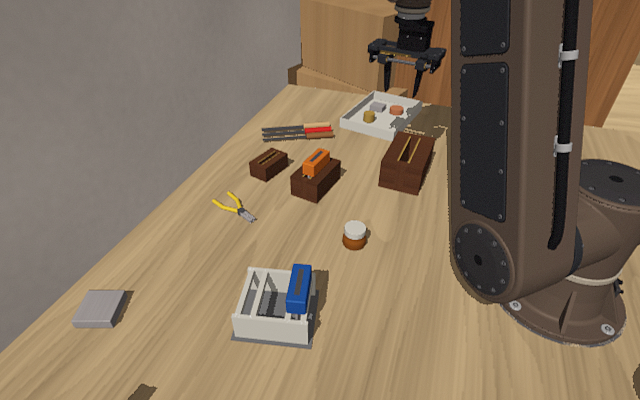

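The orange scraper is home in the middle block at (316,165), with its handle top at the right height. The blue scraper and the jar haven't moved, and the arm is clear.

```bash
python3 -c "
from cell import env
print(env.job_done())"
```

```text
the job is handed in; nothing more can be done
None
```

The orange scraper is in the middle-sized block's slot, blade down with its handle resting on the block. It was released only once home, at about 11 s. The blue scraper and the jar did not move, and the job is handed in; no verdict came back.

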